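# Hold a crystal in the beam of the mineral lamp with tongs

### The arm

A 6-joint arm with a two-finger parallel gripper is mounted at the origin on the work surface; the furniture and walls round the work are solid. World frame = base frame: x ahead of the robot, y to its left, z up, the work surface at z = 0. Lengths are in mm, angles in degrees, forces in N, time in s.
With the tool pointing down it reaches from about 350 to 850 mm from the base axis. Payload 8.1 kg.
Tool frame: the origin (TCP) lies midway between the tips of the shut fingers; the grasp point (between the pads) lies 19 mm behind it; z points along the fingers, y is the line along which they close (so a half turn about z gives the same grasp; the last joint's range is limited). The gripper opens to 85 mm and grips with 20 to 120 N. Pads are 22 mm wide; open, the fingers measure 114 mm over their backs; the gripper's body (76 mm by 85 mm) begins 54 mm behind the grasp point. The pads swing forward as they close: fully open they stand 13 mm farther back than shut.
Start: joints at [-73.763, 7.471, 85.268, -0, 87.261, -4.893], TCP at [216.318, -559.653, 231.292] pointing down, gripper open.
Joint ranges: [-169.43, 169.43], [-51.17, 129.36], [1.28, 143.12], [-76.62, 256.62], [0, 156.53], [-152.29, 152.29]. Speed limits (degrees/s): [136.94, 136.94, 159.86, 180, 180, 180].

### API

Orientations are given as [roll, pitch, yaw] about the fixed x, y, z axes, in that order (R = Rz(yaw) Ry(pitch) Rx(roll)).
In Python, from bench import r, optics, hand_in gives the robot as it stands (r), with the cameras (optics) and the job as plain functions.
- The arm moves only by the tool hand_motion, called after "Call:" as name(argument=value, ...), one argument or row to a line, values as JSON. Schema: {"type":"object","properties":{"increments":{"type":"object","properties":{"rx":{"type":"array","items":{"type":"number"},"minItems":1,"maxItems":8},"ry":{"type":"array","items":{"type":"number"},"minItems":1,"maxItems":8},"rz":{"type":"array","items":{"type":"number"},"minItems":1,"maxItems":8},"dx":{"type":"array","items":{"type":"number"},"minItems":1,"maxItems":8},"dy":{"type":"array","items":{"type":"number"},"minItems":1,"maxItems":8},"dz":{"type":"array","items":{"type":"number"},"minItems":1,"maxItems":8},"aperture":{"type":"array","items":{"type":"number"},"minItems":1,"maxItems":8}},"additionalProperties":false,"required":["rx","ry","rz","dx","dy","dz","aperture"]},"grip_n":{"type":"number"},"only":{"type":"string"},"quiet":{"type":"boolean"},"lines":{"type":"string"}},"required":["increments"],"additionalProperties":false}. increments is an object with one list for each field, all of the same length, 1 to 8, a row being the entries at one place: rx, ry, rz (a rotation vector in degrees), dx, dy, dz (the shift in mm), aperture (the finger opening in mm); each row is the pose to reach, as a shift and turn from the pose commanded when the call began, along the tool's axes at that moment; what a row does not reach only later rows make up. A row lasts 1/8 s, in which the tool goes at most 62.5 mm and 10.7 degrees, less where a joint would pass 70% of its speed; a pose out of reach is approached as far as the arm can. The fingers move at their own pace and stop on an object; grip_n is the grip in N (left out, the last holds). Time passes only in rows, so rows that do not move let the fingers close. The tool returns the time, the measured TCP pose, the force, the opening and the grip force at its end. only (a regular expression) keeps the lines of the reply that match it, lines (a string "A,B") keeps lines A to B, and quiet returns only ok. Input that does not fit is refused with a message, and nothing moves.
- r.sense(): the state, without advancing time (a new reading comes with each control period).
- optics.snapshot(name): name is "scene" or "top" or "wrist"; returns a dict with "pixels" (400x640x3 uint8, blue, green, red), "fx", "fy", "cx", "cy" (pixels), "pose" (4x4, takes a point from camera to world coordinates). Camera axes: x right, y up, looking along -z (the intrinsics and any distortion apply to the point x, -y, -z); pixel columns grow to the right and rows downward; lengths in mm; the calibration is good to about 2 mm. A picture is of the moment at which its call begins. There is no depth.
- hand_in(): hands the job in; it is judged then, once.
The state is a dict: "time": time; "joint_pos": joint angles; "qd": joint speeds; "joint_efforts": joint torques, N m; "tool_pos": TCP position; "tcp_rot": TCP orientation; "ft_force": force on the tool from outside, world axes, zero at the start; "wrist_torque": the same for the moment, N m; "finger_gap": finger opening in mm; "grip_force": force on a finger pad.
Only numpy, scipy, OpenCV 4.12 (cv2) and the standard library are available. Lean on these libraries where they do the work, as an engineer would, in place of code of your own. Each camera call takes 0.05 s, during which the arm holds its last target. There are 200 camera calls.

### The job

First turn the lamp's selector knob to the two-bar mark (short wave). That light burns skin, so then take the tongs, use them to lift the six-sided pointed crystal out of its socket in the wooden rack without touching it with the fingers, and hold it upright in front of the middle of the lamp's window, about 8 cm from the glass. Leave the other two stones in their sockets, and finish still holding the crystal there in the tongs.

Things in the scene. Friction and masses are not known exactly. Their poses are not given: they have to be found in the camera images.
- lamp: mineral lamp: upright grey box 150 (x) x 80 (y) x 118 mm high, fixed to the desk; origin under its centre on the desk, z up. Its dark window is in the face at its own -y. On its top are louvres (its +x half) and the selector knob (its -x half)
- lamp_window (a point): centre of the lamp's window glass (106 x 47 mm), 70 mm above the desk; the light leaves along the lamp's own -y (this point's -y)
- selector_grip (a point): on the selector's vertical axis, 137 mm above the desk, mid-height of its bar grip (38 mm long, 10 mm thick, from 127 to 148 mm above the desk, on a round skirt 39 mm across). Its x axis runs along the bar to the end with the white pointer line. Take the bar across its 10 mm from above
- selector (a joint): selector angle, rad, clockwise from above; spring detents 0 = ring mark (off), 0.70 = one bar (long wave), 1.40 = two bars (short wave, end stop). The pointer points along the lamp's +x at 0.70, 0.70 rad to the left of it at 0 and to the right at 1.40. About 0.06 N m turns it on. It starts at the ring or the one-bar mark (may still be falling into that notch in the first moments)
- tongs: sprung steel tongs lying flat on the desk, 192 mm long, 18 mm high, 76 g in all; origin on the underside, on the middle line between the black rubber sleeves of the two arms (20 mm behind to 28 mm ahead of the origin); x points to the tips, z up. Take them from above at the origin, the fingers closing across both arms, fingertips 3 to 4 mm over the desk (48 mm over the outsides when open)
- tongs_tips (a point): point midway between the tip pads (each 24 mm long and 18 mm high), 86 mm ahead of the tongs' origin and 9 mm above their underside
- left_jaw: the tongs' arm on their +y side with its tip pad; origin at its hinge, 75 mm behind the tongs' origin, 6 mm off the middle line. The arms mirror each other. Over the outsides they measure 50 mm at x = +8 mm (where finger pads bear) when open, with the tip pads 61 mm apart; squeezed there to 44 mm the pads are 49 mm apart, at 31 mm 24 mm apart
- right_jaw: the tongs' arm on their -y side with its tip pad; origin at its hinge. Each arm pushes outward on a finger with about 3.6 N when open, 5 N when squeezed to the crystal, so a squeeze of 4 to 8 mm already carries the tongs; the tips get about half of the grip beyond that
- rack: fixed wooden rack 62 (x) x 230 (y) x 28 mm high; origin under its centre; three round sockets of 31 mm diameter, 15 mm deep, at y = -75, 0 and +75 mm along it, one stone in each
- crystal: the crystal to lift: pale six-sided prism, 24 mm across the flats, 28 mm across the edges, with a six-sided point, 72 mm long in all (the straight sides reach 50 mm up from its base), 50 to 100 g, standing loosely in its socket with its base 13 mm above the desk; origin at the centre of its base, z along it to the point
- crystal_middle (a point): middle of the crystal, 36 mm above its base
- egg_stone: smooth pale egg-shaped stone, 36 mm across, 58 mm high, standing in another socket; leave it there
- cube_cluster: dark cluster of grown-together cubes, about 30 mm across, 50 mm high, standing in the remaining socket; leave it there

How it is judged (in metres and radians):
On the way, in this order (a step that is already met when the one before it is completed fails the run):
1. the selector stands at the two-bar mark (value of joint selector above 1.25 rad), for 0.3 s.
2. the crystal, pinched between both jaws of the tongs, is lifted clear of the rack (height (world z) of crystal above 0.035 m and contact force between each of left_jaw, right_jaw and crystal above 0.3 N), for 0.2 s.
At the end, for the whole second after the job is handed in: selector at the two-bar mark; fingers hold the tongs, whose two jaws alone pinch the crystal, still and upright within 0.4 rad; its middle 40 to 120 mm before the glass, within 35 mm of the window centre sideways, 25 mm below to 35 mm above it; other stones within 12 mm of where they stood (value of joint selector above 1.25 rad and contact force between each of left_jaw, right_jaw and crystal above 0.3 N and contact force between the fingers and tongs above 1 N and contact force between each of the fingers, lamp and crystal below 0.1 N and y of crystal_middle in the frame of lamp_window between -0.12 and -0.04 m and x of crystal_middle in the frame of lamp_window between -0.035 and 0.035 m and z of crystal_middle in the frame of lamp_window between -0.025 and 0.035 m and angle between crystal's own z axis and vertical below 0.4 rad and height (world z) of tongs above 0.02 m and linear speed of crystal below 0.03 m/s and distance of each of egg_stone, cube_cluster from where it was at the start of the episode below 0.012 m); the arm keeps its last pose, push and grip.
It fails at once if the fingers touch the crystal (contact force between the fingers and crystal above 0.5 N).
It fails at once if another stone is knocked out of its socket (distance of any of egg_stone, cube_cluster from where it was at the start of the episode above 0.03 m).
It also fails if it takes over 61 s, if anything falls off the work surface, if the arm or the gripper's body presses on something with over 40 N, if the wrist force passes 120 N, or if a joint passes its speed limit or range.

## Working session

There is one attempt and no reset: what is moved stays moved. The work goes in short steps, Python scripts to look and compute and a tool call to move; the robot and the scene stay as the last step left them, time stands still between calls to the robot, and variables do not carry over. Pictures are saved under pics/ and viewed, at most 12 in all, crops included, and the job is handed in when it is done.

```bash
mkdir -p pics; ls; python3 - <<'E'
from bench import r, optics, hand_in
import cv2
for n in("top","scene"):
    s=optics.snapshot(n);cv2.imwrite(f"pics/{n}0.png",s["pixels"]);print(n,s["fx"],s["fy"],s["cx"],s["cy"],s["pose"],[k for k in s])
print(r.sense())
E
```

```text
bench.py
pics
top 471.6897324811579 471.6897324811579 317.3772826885398 195.7227683487384 [[ 1.96171802e-02  9.96978439e-01 -7.51608844e-02  4.42725362e+02]
 [-9.99363515e-01  1.73127150e-02 -3.11903013e-02 -6.26196896e+01]
 [-2.97948190e-02  7.57249114e-02  9.96683504e-01  9.99183235e+02]
 [ 0.00000000e+00  0.00000000e+00  0.00000000e+00  1.00000000e+00]] ['pixels', 'fx', 'fy', 'cx', 'cy', 'pose']
scene 419.7423154022406 419.7423154022406 324.9408410439459 194.45550601609165 [[-8.54026755e-01  2.07778918e-01 -4.76934191e-01  1.26319533e+02]
 [-5.20209312e-01 -3.49077427e-01  7.79440325e-01  5.95048456e+02]
 [-4.53569315e-03  9.13768500e-01  4.06209990e-01  4.48243430e+02]
 [ 0.00000000e+00  0.00000000e+00  0.00000000e+00  1.00000000e+00]] ['pixels', 'fx', 'fy', 'cx', 'cy', 'pose']
{'time': 0.1, 'joint_pos': array([-7.37616203e+01,  7.51122115e+00,  8.53235215e+01, -4.22686205e-04,
        8.72626563e+01, -4.89203155e+00]), 'qd': array([-0.03341719, -0.10096629, -0.15649914, -0.07441626,  0.02929815,
       -0.02167173]), 'joint_efforts': array([ 2.16536122e-03, -5.70951283e+01, -5.01940334e+01, -3.01623959e-05,
        8.17789376e-03,  2.78131967e-05]), 'tool_pos': array([ 216.1818746 , -559.16005523,  230.34013681]), 'tcp_rot': array([-1.79902920e+02, -7.88538442e-03,  2.11304252e+01]), 'ft_force': array([ 0.32082475, -0.9896551 , -0.17228801]), 'wrist_torque': array([0.00659818, 0.00583183, 0.0101062 ]), 'grip_force': 0.0, 'finger_gap': 85.04660268904287}
```

View pics/top0.png

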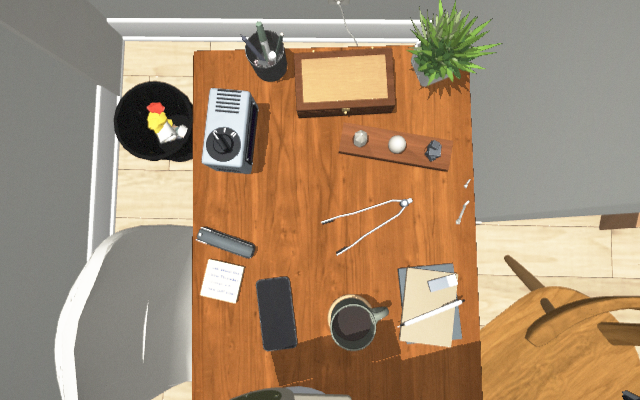

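View pics/scene0.png

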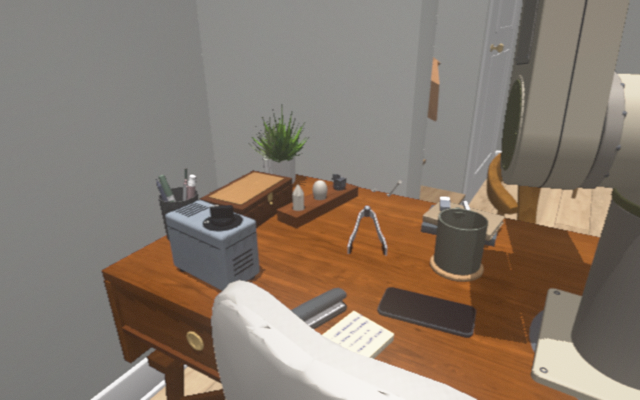

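The top view shows the lamp at (230,130), knob at (223,143), rack with crystal (360,138), egg (397,144) and cluster (433,150), and tongs with hinge (405,202) and tips (322,222)/(338,254). The scene view confirms the crystal stands in the socket nearest the lamp.

```bash
cat > h.py <<'E'
import numpy as np,cv2
from bench import r, optics, hand_in
def ray(s,u,v):
    d=s["pose"][:3,:3]@np.array([(u-s["cx"])/s["fx"],-(v-s["cy"])/s["fy"],-1]);return s["pose"][:3,3],d
def pl(s,u,v,z):
    o,d=ray(s,u,v);return o+d*(z-o[2])/d[2]
def px(s,p):
    q=s["pose"][:3,:3].T@(np.array(p,float)-s["pose"][:3,3]);return s["cx"]+s["fx"]*q[0]/-q[2],s["cy"]-s["fy"]*q[1]/-q[2]
E
python3 - <<'E'
from h import *
s=optics.snapshot("top");np.save("top.npy",s,allow_pickle=True)
p=s["pixels"]
a=cv2.resize(p[80:180,195:295],None,fx=4,fy=4,interpolation=cv2.INTER_CUBIC)
b=cv2.resize(p[180:280,315:415],None,fx=4,fy=4,interpolation=cv2.INTER_CUBIC)
c=cv2.resize(p[100:180,330:460],None,fx=4,fy=4,interpolation=cv2.INTER_CUBIC)[:200]
o=np.zeros((600,800,3),np.uint8);o[:400,:400]=a;o[:400,400:]=b;o[400:,:520]=c
cv2.imwrite("pics/crop1.png",o)
E
```

```text
(no output)
```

View pics/crop1.png

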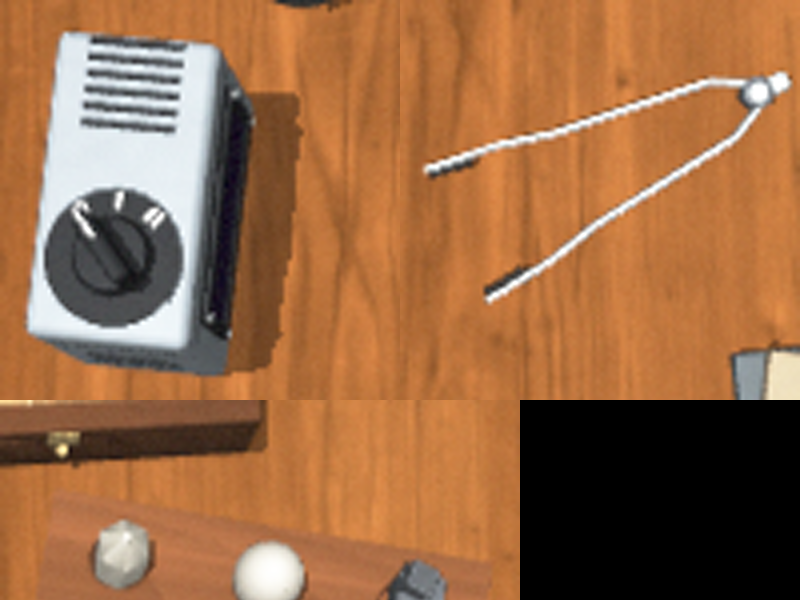

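Crop: the knob's pointer is at the ring (pointer up-left, angle 0); lamp top corners about (210.5,88), (249.5,91), (242.5,167), (202.5,162.5); tongs hinge (404,203), tips (322,223)/(337,254.5); crystal tip about (361,133).

```bash
python3 - <<'E'
from h import *
s=np.load("top.npy",allow_pickle=True).item();p=s["pixels"].astype(int)
b,g,rr=p[...,0],p[...,1],p[...,2]
# lamp top
m=((b>150)&(rr-b<20)&(g>150)).astype(np.uint8);m[:80]=0;m[180:]=0;m[:,:195]=0;m[:,295:]=0
m=cv2.morphologyEx(m,cv2.MORPH_CLOSE,np.ones((3,3)));c=max(cv2.findContours(m,0,1)[0],key=cv2.contourArea)
hull=cv2.convexHull(c)[:,0]
W=np.array([pl(s,u,v,118)[:2] for u,v in hull],np.float32);print("lamp rect",cv2.minAreaRect(W))
# skirt & bar: dark
m=(p.max(2)<75).astype(np.uint8);n,l,st,ce=cv2.connectedComponentsWithStats(m[100:165,198:248])
for i in range(1,n):
    if st[i,4]>20: print("dark",st[i],ce[i]+[198,100],pl(s,*(ce[i]+[198,100]),120))
# tongs
m=((p.min(2)>95)&(rr-b<60)).astype(np.uint8);mm=np.zeros_like(m);mm[190:265,312:417]=m[190:265,312:417]
v,u=np.nonzero(mm);Q=np.array([pl(s,a,c_,14)[:2] for a,c_ in zip(u,v)]);print("n",len(Q))
i=np.argmax(u);print("back",Q[i],u[i],v[i]);j=np.argmin(u);k=np.argmax(v);print("tips",Q[j],Q[k],u[j],v[j],u[k],v[k],np.linalg.norm(Q[j]-Q[k]))
for x in range(320,416,6):print(x,[int(t) for t in v[u==x]])
print("hinge",pl(s,404.4,203,16))
# stones
m=((p.min(2)>110)&(rr-b<70)).astype(np.uint8)[115:165,335:455];n,l,st,ce=cv2.connectedComponentsWithStats(m)
for i in range(1,n):
    if st[i,4]>20:
        q=ce[i]+[335,115];print("stone",st[i]+[335,115,0,0,0],q,pl(s,*q,40),pl(s,*q,60))
# rack corners
E
```

```text
lamp rect ((637.7781372070312, 143.21780395507812), (77.20206451416016, 147.49598693847656), 85.6102066040039)
dark [ 14  33  22  22 291] [222.83161512 143.51546392] [605.23532718 146.29006265 120.        ]
dark [46 32  4 31 56] [246.23214286 149.01785714] [595.33063668 101.34257421 120.        ]
n 431
back [ 511.51279484 -228.99495049] 412 200
tips [464.26498828 -40.38880213] [394.50151136 -74.90202971] 321 221 337 255 77.83383318833646
320 []
326 [220, 221]
332 [218, 219]
338 [216, 217, 253, 254]
344 [214, 215, 249, 250, 251]
350 [213, 214, 245, 246, 247]
356 [211, 212, 213, 241, 242, 243]
362 [209, 210, 236, 237, 238]
368 [207, 208, 232, 233, 234]
374 [205, 206, 228, 229, 230]
380 [203, 204, 205, 225, 226]
386 [201, 202, 203, 221, 222]
392 [200, 201, 217, 218, 219]
398 [200, 201, 213, 214, 215]
404 [199, 200, 201, 202, 203, 204, 205, 206, 207, 208]
410 [198, 199, 200, 201, 202]
hinge [ 504.84986404 -212.98642561   16.        ]
stone [354 130  13  17 176] [359.97159091 137.94318182] [ 635.56711314 -117.77505116   40.        ] [ 631.54615565 -116.62500267   60.        ]
stone [388 135  18  18 245] [396.73061224 143.54285714] [ 624.98913665 -192.99917457   40.        ] [ 621.18874133 -190.28062237   60.        ]
stone [429 140  12  16 124] [435.24193548 148.94354839] [ 614.9408883 -271.2869303   40.       ] [ 611.35000974 -266.93599436   60.        ]
```

```bash
cat >> h.py <<'E'
def go(x,y,z,yaw):
    s=r.sense();p=s["tool_pos"];a=np.radians(s["tcp_rot"][2]);d=np.array([x,y,z])-p
    dy=(yaw-s["tcp_rot"][2]+180)%360-180
    print("pos",p.round(1),s["tcp_rot"].round(1),"gap",round(s["finger_gap"],1),"t",s["time"],"q",s["joint_pos"].round(1))
    print("rz %.1f  dx %.1f dy %.1f dz %.1f"%(-dy,d[0]*np.cos(a)+d[1]*np.sin(a),d[0]*np.sin(a)-d[1]*np.cos(a),-d[2]))
E
```

Call:
hand_motion(
  increments={"rx":[0,0,0,0,0,0,0,0],"ry":[0,0,0,0,0,0,0,0],"rz":[-10,-20,-30,-40,-50,-60,-70,-80],"dx":[38,77,115,154,192,231,270,308],"dy":[-32,-65,-97,-130,-162,-195,-227,-260],"dz":[0,0,0,0,0,0,0,0],"aperture":[40,40,40,40,40,40,40,40]},
  grip_n=20,
)

```text
time: 1.15
tool_pos: [410.4, -204.5, 231.2]
tcp_rot: [180.0, 0.0, 101.5]
ft_force: [1.3, -0.1, 0.6]
finger_gap: 39.9
grip_force: 0.0
```

```bash
python3 -c "
from h import *
go(604.5,145.5,231,215.7)"
```

```text
pos [ 410.4 -204.5  231.2] [180.    0.  101.5] gap 39.9 t 1.15 q [-32.9 -15.  106.8   0.   88.2 -44.4]
rz -114.2  dx 304.5 dy 259.8 dz 0.2
```

Call:
hand_motion(
  increments={"rx":[0,0,0,0,0,0,0,0],"ry":[0,0,0,0,0,0,0,0],"rz":[-10,-20,-30,-40,-50,-60,-70,-80],"dx":[38,76,114,152,190,228,266,304],"dy":[32,65,97,130,162,195,227,260],"dz":[0,0,0,0,0,0,0,0],"aperture":[40,40,40,40,40,40,40,40]},
)

```text
time: 2.15
tool_pos: [606.8, 143.9, 230.9]
tcp_rot: [-180.0, -0.0, -178.5]
ft_force: [0.3, -0.8, 0.6]
finger_gap: 40.0
grip_force: 0.0
```

Call:
hand_motion(
  increments={"rx":[0,0,0,0,0],"ry":[0,0,0,0,0],"rz":[-10,-20,-30,-34,-34],"dx":[0,0,0,0,0],"dy":[0,0,0,0,0],"dz":[0,0,0,0,0],"aperture":[40,40,40,40,40]},
)

```text
time: 2.78
tool_pos: [606.1, 142.4, 230.9]
tcp_rot: [180.0, -0.0, -144.9]
ft_force: [-0.9, 0.5, -0.5]
finger_gap: 40.0
grip_force: 0.0
```

```bash
python3 -c "
from h import *
go(604.5,145.5,131,215.7)
s=optics.snapshot('wrist');np.save('w.npy',s,allow_pickle=True);cv2.imwrite('pics/w1.png',s['pixels'])
print(px(s,(604.5,145.5,148)),px(s,(604.5,145.5,118)))
t=optics.snapshot('top');cv2.imwrite('pics/t1.png',t['pixels'])"
```

```text
pos [606.1 142.4 230.9] [ 180.    -0.  -144.9] gap 40.0 t 2.775 q [   8.5   11.    81.4    0.    87.6 -116.6]
rz -0.6  dx -0.5 dy 3.5 dz 99.9
(np.float64(323.6045008712878), np.float64(207.08713920193185)) (np.float64(323.0657786705974), np.float64(193.3619453069548))
```

View pics/w1.png

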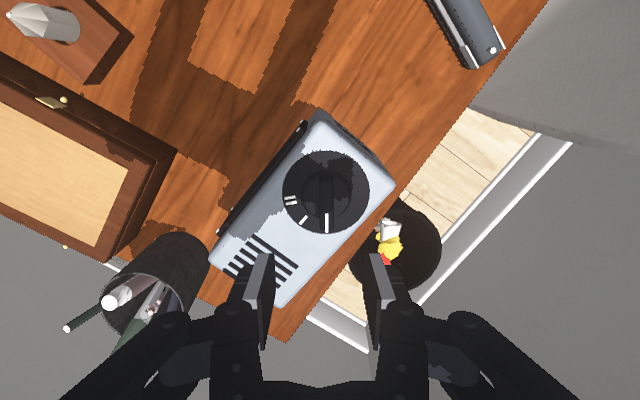

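The wrist view shows the dial centred near (326,192), pointer line at (327,223) and the bar upright between the fingers, i.e. within ~2 mm and ~1° of plan.

```bash

python3 -c "
from h import *
s=np.load('w.npy',allow_pickle=True).item()
p=pl(s,326,192,119);q=pl(s,327,215,148);print(p,q,pl(s,327,230,148))
go(p[0],p[1],131,215.7)"
```

```text
[602.06400243 146.49651367 119.        ] [607.90629341 150.78661248 148.        ] [617.10144038 157.34902567 148.        ]
pos [606.2 142.4 231. ] [ 180.   -0. -145.] gap 39.9 t 2.875 q [   8.5   11.    81.4    0.    87.6 -116.5]
rz -0.7  dx 1.0 dy 5.7 dz 100.0
```

Call:
hand_motion(
  increments={"rx":[0,0,0,0,0,0,0,0],"ry":[0,0,0,0,0,0,0,0],"rz":[0,0,0,0,0,0,0,0],"dx":[1,1,1,1,1,1,1,1],"dy":[5,5,5,5,5,5,5,5],"dz":[50,85,100,100,100,100,100,100],"aperture":[40,40,40,30,8,8,8,8]},
  grip_n=30,
)

```text
time: 3.88
tool_pos: [603.6, 146.7, 133.6]
tcp_rot: [-180.0, 0.2, -144.9]
ft_force: [-3.2, 4.7, 6.0]
finger_gap: 9.1
grip_force: 30.5
```

Call:
hand_motion(
  increments={"rx":[0,0,0,0,0,0,0,0],"ry":[0,0,0,0,0,0,0,0],"rz":[5,15,25,35,45,55,65,73],"dx":[0,0,0,0,0,0,0,0],"dy":[0,0,0,0,0,0,0,0],"dz":[-2,-2,-2,-2,-2,-2,-2,-2],"aperture":[5,5,5,5,5,5,5,5]},
)

```text
time: 4.88
tool_pos: [603.3, 147.1, 133.7]
tcp_rot: [179.9, 0.0, 141.9]
ft_force: [2.9, 5.8, -5.6]
finger_gap: 9.4
grip_force: 31.6
```

Call:
hand_motion(
  increments={"rx":[0,0,0],"ry":[0,0,0],"rz":[7,9,9],"dx":[0,0,0],"dy":[0,0,0],"dz":[0,0,0],"aperture":[5,5,5]},
)

```text
time: 5.25
tool_pos: [603.4, 147.1, 133.7]
tcp_rot: [179.8, 0.0, 133.2]
ft_force: [3.5, 6.8, -5.8]
finger_gap: 9.1
grip_force: 35.9
```

```bash
python3 -c "
from h import *
go(603,146,131,-44.5);print(r.sense()['wrist_torque'])
"
```

```text
pos [603.4 147.1 133.7] [179.8   0.  133.2] gap 9.1 t 5.25 q [  8.9  14.2  88.1   0.1  77.6 -34.3]
rz 177.7  dx -0.6 dy -1.0 dz 2.7
[ 0.99043795 -0.47411285  0.56693402]
```

Call:
hand_motion(
  increments={"rx":[0,0,0,0,0,0],"ry":[0,0,0,0,0,0],"rz":[0,0,0,0,0,0],"dx":[0,0,0,0,0,0],"dy":[0,0,0,0,0,0],"dz":[0,0,0,-50,-97,-97],"aperture":[40,40,40,60,85,85]},
)

```text
time: 6.0
tool_pos: [605.5, 146.1, 236.6]
tcp_rot: [179.5, 0.3, 133.1]
ft_force: [0.4, -0.4, -0.4]
finger_gap: 84.8
grip_force: 0.0
```

```bash
python3 -c "
from h import *
s=optics.snapshot('wrist');cv2.imwrite('pics/w2.png',s['pixels'])
go(471.7,-146,150,115.6)"
```

```text
pos [604.2 145.9 233.5] [179.7   0.2 133.1] gap 85.1 t 6.05 q [  8.9  10.4  81.8  -0.   87.5 -34.3]
rz 17.5  dx -122.5 dy -296.3 dz 83.5
```

View pics/w2.png

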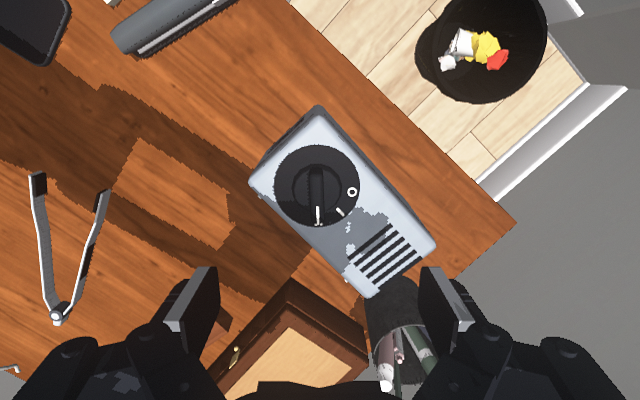

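The pointer line (318,215) now stands on the two-bar mark; ring (352,191) and one-bar (340,211) are free. Now to the tongs.

Call:
hand_motion(
  increments={"rx":[0,0,0,0,0,0,0],"ry":[0,0,0,0,0,0,0],"rz":[3,6,9,12,15,17.5,17.5],"dx":[-20,-40,-60,-80,-100,-122.5,-122.5],"dy":[-49,-98,-147,-196,-245,-296,-296],"dz":[0,10,30,45,60,83,83],"aperture":[85,85,85,85,85,85,85]},
)

```text
time: 6.92
tool_pos: [466.6, -148.1, 143.7]
tcp_rot: [-179.7, -0.2, 115.3]
ft_force: [-0.8, 1.6, -0.5]
finger_gap: 84.7
grip_force: 0.0
```

```bash
python3 -c "
from h import *
s=optics.snapshot('wrist');np.save('w.npy',s,allow_pickle=True);cv2.imwrite('pics/w3.png',s['pixels'])
go(471.7,-146,4,115.6)"
```

```text
pos [ 468.2 -146.7  145.1] [-179.8   -0.2  115.4] gap 84.7 t 6.975 q [-23.4  -6.1 108.1   0.   78.2 -48.8]
rz -0.2  dx -0.9 dy 3.5 dz 141.1
```

View pics/w3.png

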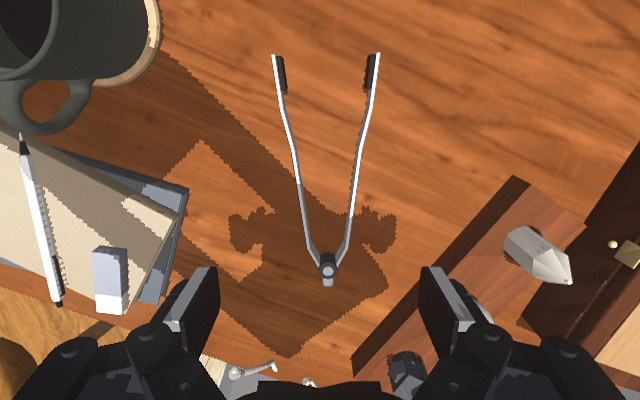

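Tongs seen clearly: pad tips at (275,56) and (377,54), hinge cap (327,262).

```bash

python3 -c "
from h import *
s=np.load('w.npy',allow_pickle=True).item()
a=pl(s,275,56,18);b=pl(s,377,54,18);h=pl(s,327,262,20);m=(a+b)/2;d=(m-h)[:2];L=np.hypot(*d);print(a,b,np.linalg.norm(a-b),h,'L',L,np.degrees(np.arctan2(d[1],d[0])))
o=m[:2]-d/L*98;print(o, h[:2]+d/L*75)
go(o[0],o[1],4,np.degrees(np.arctan2(d[1],d[0])))"
```

```text
[395.78498296 -73.27945933  18.        ] [460.6493493 -41.1986356  18.       ] 72.36411591486058 [ 500.14709699 -204.86354567   20.        ] L 164.2160388746193 115.97762578958745
[ 471.14313897 -145.33763347] [ 467.29558716 -137.44115842]
pos [ 468.2 -146.7  145.1] [-179.8   -0.2  115.4] gap 84.7 t 6.975 q [-23.4  -6.1 108.1   0.   78.2 -48.8]
rz -0.6  dx -0.0 dy 3.3 dz 141.1
```

Call:
hand_motion(
  increments={"rx":[0,0,0,0],"ry":[0,0,0,0],"rz":[0,0,0,0],"dx":[0,0,0,0],"dy":[0,0,0,0],"dz":[50,75,75,75],"aperture":[85,85,85,85]},
)

```text
time: 7.48
tool_pos: [471.4, -145.4, 73.5]
tcp_rot: [179.9, 0.1, 115.7]
ft_force: [-0.4, -0.2, 0.5]
finger_gap: 85.4
grip_force: 0.0
```

```bash
python3 -c "
from h import *
go(471.3,-145.6,2,115.8)"
```

```text
pos [ 471.4 -145.4   73.5] [1.799e+02 1.000e-01 1.157e+02] gap 85.4 t 7.475 q [-23.1  -1.2 111.4   0.   69.7 -48.8]
rz -0.1  dx -0.1 dy -0.2 dz 71.5
```

Call:
hand_motion(
  increments={"rx":[0,0,0,0,0,0,0],"ry":[0,0,0,0,0,0,0],"rz":[0,0,0,0,0,0,0],"dx":[0,0,0,0,0,0,0],"dy":[0,0,0,0,0,0,0],"dz":[45,66,71,71,71,71,71],"aperture":[80,75,65,55,43,43,43]},
  grip_n=20,
)

```text
time: 8.35
tool_pos: [472.3, -146.5, 3.6]
tcp_rot: [179.8, 0.2, 115.6]
ft_force: [-0.9, 2.4, 7.3]
finger_gap: 43.6
grip_force: 5.8
```

```bash
python3 -c "
from h import *
go(471.3,-145.6,2,115.8);print(r.sense()['ft_force'],r.sense()['grip_force'])"
```

```text
pos [ 472.3 -146.5    3.6] [179.8   0.2 115.6] gap 43.6 t 8.35 q [-23.2   5.1 113.3   0.   61.4 -48.8]
rz -0.2  dx 1.2 dy -0.5 dz 1.6
[-0.94535435  2.4036674   7.31666497] 5.794954734155908
```

Call:
hand_motion(
  increments={"rx":[0,0,0,0],"ry":[0,0,0,0],"rz":[0,0,0,0],"dx":[0,0,0,0],"dy":[0,0,0,0],"dz":[-20,-50,-80,-80],"aperture":[43,43,43,43]},
)

```text
time: 8.85
tool_pos: [473.1, -147.0, 85.3]
tcp_rot: [179.7, 0.3, 115.6]
ft_force: [0.9, -0.4, -0.7]
finger_gap: 42.9
grip_force: 4.0
```

```bash
python3 - <<'E'
from h import *
w=np.load('w.npy',allow_pickle=True).item();t=np.load('top.npy',allow_pickle=True).item()
print("apex",pl(w,572,285,85),pl(t,361.2,134.2,85))
q=t["pixels"][120:160,335:455];c=optics.snapshot('scene')
s=optics.snapshot('wrist');np.save('w4.npy',s,allow_pickle=True)
o=np.zeros((600,800,3),np.uint8);o[:400,:640]=s["pixels"]
cc=cv2.resize(c["pixels"][170:220,270:370],None,fx=4,fy=4,interpolation=cv2.INTER_CUBIC);o[400:,:400]=cc
tt=cv2.resize(t["pixels"][118:158,340:420],None,fx=5,fy=5,interpolation=cv2.INTER_CUBIC);o[400:,400:]=tt
cv2.imwrite("pics/c4.png",o)
for e in ((635,-117.5),(633,-117.5)):print(px(c,(*e,85)),px(c,(*e,28)))
go(549,-106,80,-8)
E
```

```text
apex [ 636.52938986 -118.78725401   85.        ] [ 633.97330313 -117.4926548    85.        ]
(np.float64(297.3716539856036), np.float64(184.46422589204062)) (np.float64(298.1426372947368), np.float64(207.2715568925414))
(np.float64(298.10280829424875), np.float64(184.63879465523064)) (np.float64(298.85705823285286), np.float64(207.46442918927457))
pos [ 470.8 -146.1   81.9] [1.799e+02 1.000e-01 1.156e+02] gap 43.5 t 8.95 q [-23.2  -2.  111.2   0.   70.7 -48.8]
rz 123.6  dx 2.3 dy 87.8 dz 1.9
```

View pics/c4.png

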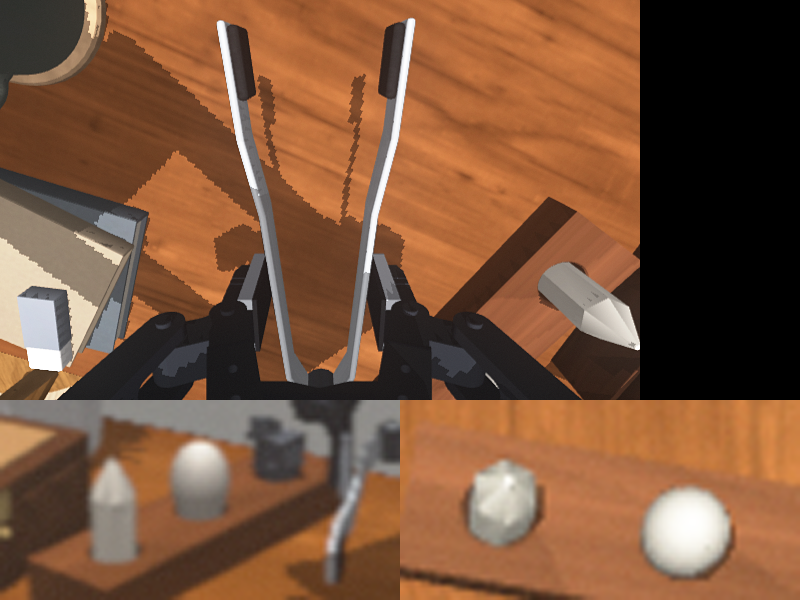

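The held tongs are straight between the fingers, pads at (237,62) and (392,62); the crystal stands upright, apex about (634.5,-118), with flats facing roughly ±y. Swing the tongs round behind it.

Call:
hand_motion(
  increments={"rx":[0,0,0,0,0,0,0,0],"ry":[0,0,0,0,0,0,0,0],"rz":[8,16,26,36,46,56,66,76],"dx":[4,8,12,16,20,24,28,32],"dy":[5,10,16,22,28,34,39,43],"dz":[0,0,0,0,0,0,0,0],"aperture":[43,43,43,43,43,43,43,43]},
)

```text
time: 9.95
tool_pos: [494.3, -97.9, 79.7]
tcp_rot: [-179.9, 0.1, 39.3]
ft_force: [-0.4, 0.9, -1.9]
finger_gap: 43.1
grip_force: 4.0
```

Call:
hand_motion(
  increments={"rx":[0,0,0,0,0,0,0],"ry":[0,0,0,0,0,0,0],"rz":[10,20,30,40,47.6,47.6,47.6],"dx":[0,0,0,0,0,0,0],"dy":[0,0,0,0,0,0,0],"dz":[0,0,0,0,0,0,0],"aperture":[43,43,43,43,43,43,43]},
)

```text
time: 10.82
tool_pos: [494.7, -98.3, 80.5]
tcp_rot: [-180.0, 0.1, -7.8]
ft_force: [0.0, -0.6, -2.0]
finger_gap: 43.3
grip_force: 4.0
```

```bash
python3 - <<'E'
from h import *
s=optics.snapshot('wrist');np.save('w5.npy',s,allow_pickle=True);cv2.imwrite("pics/w5.png",s["pixels"])
print(r.sense()["joint_pos"]);go(495.9,-98.5,40,-8)
E
```

```text
[-1.70628912e+01  1.02577446e-01  1.09270922e+02  1.25305892e-03
  7.06853486e+01  8.07662429e+01]
pos [494.8 -98.3  80.7] [-1.8e+02  1.0e-01 -7.8e+00] gap 43.3 t 10.875 q [-1.710e+01  1.000e-01  1.093e+02  0.000e+00  7.070e+01  8.080e+01]
rz 0.2  dx 1.1 dy 0.0 dz 40.7
```

View pics/w5.png

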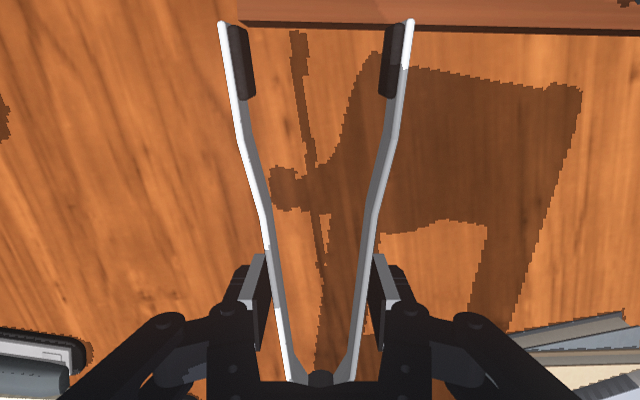

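Tongs unchanged in the hand (tips at (220,22) and (412,20)); the rack's near edge runs across the top. Check tip offset numerically.

```bash

python3 - <<'E'
from h import *
s=np.load('w5.npy',allow_pickle=True).item()
a=pl(s,220,22,95);b=pl(s,412,20,95);m=(a+b)/2;print(a,b,m,np.linalg.norm(a-b))
th=np.radians(-7.8);x=np.array([np.cos(th),np.sin(th)]);y=np.array([-np.sin(th),np.cos(th)])
for p in (m,np.array([634.5,-118,0])):
    d=p[:2]-r.sense()["tool_pos"][:2];print("ahead",d@x,"left",d@y)
e=pl(s,250,21,28);f=pl(s,630,33,28);print("rack edge",e,f,np.degrees(np.arctan2(f[1]-e[1],f[0]-e[0])))
E
```

```text
[598.37628359 -79.91273327  95.        ] [ 590.36443193 -142.57425279   95.        ] [ 594.37035776 -111.24349303   95.        ] 63.171637595891816
ahead 100.35466619612292 left 0.7020347061717409
ahead 141.02998579383433 left -0.5457426149549995
rack edge [607.76690795 -79.28313575  28.        ] [ 576.23335874 -268.54057478   28.        ] -99.45956592371078
```

Call:
hand_motion(
  increments={"rx":[0,0,0,0,0,0,0,0],"ry":[0,0,0,0,0,0,0,0],"rz":[0,0,0,0,0,0,0,0],"dx":[0,0,12,26,40,50,54,54],"dy":[1,1,1,1,1,1,1,1],"dz":[25,40,40,40,40,40,40,40],"aperture":[43,43,43,43,43,43,43,43]},
)

```text
time: 11.88
tool_pos: [548.8, -106.9, 41.4]
tcp_rot: [-180.0, 0.0, -8.0]
ft_force: [-0.6, 0.4, -1.1]
finger_gap: 42.8
grip_force: 4.0
```

```bash
python3 - <<'E'
from h import *
s=optics.snapshot('wrist');np.save('w6.npy',s,allow_pickle=True);cv2.imwrite("pics/w6.png",s["pixels"])
c=optics.snapshot('scene');o=np.zeros((600,640,3),np.uint8);o[:400]=s["pixels"];o[400:,:480]=cv2.resize(c["pixels"][165:225,260:404],(480,200),interpolation=cv2.INTER_CUBIC);cv2.imwrite("pics/c6.png",o)
go(495.9,-98.5,40,-8)
E
```

```text
pos [ 548.2 -106.8   41.2] [-180.    0.   -8.] gap 43.2 t 11.975 q [-16.3  11.2 101.9  -0.   66.9  81.7]
rz 0.0  dx -53.0 dy -1.0 dz 1.2
```

View pics/c6.png

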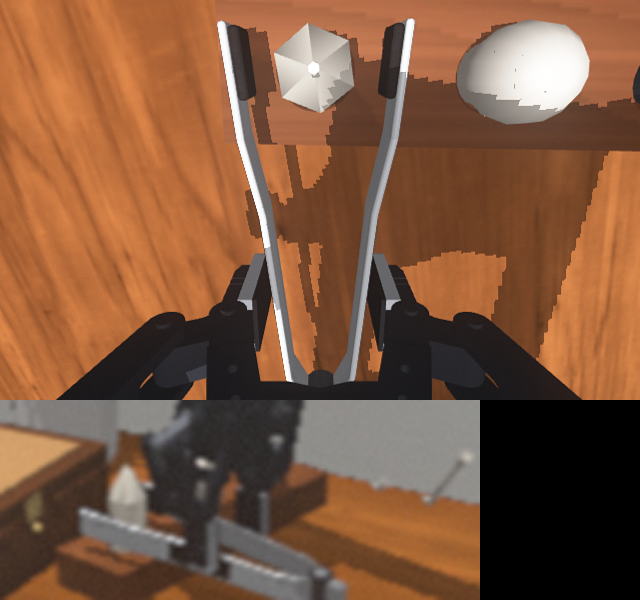

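The crystal sits between the pads (centre (314,68), pads at x≈240 and 392); its flats are turned about 8° left, so I turn the tongs 8° about it, then squeeze.

Call:
hand_motion(
  increments={"rx":[0,0,0,0,0,0,0,0],"ry":[0,0,0,0,0,0,0,0],"rz":[-3,-6,-8,-8,-8,-8,-8,-8],"dx":[0,1,1,1,1,1,1,1],"dy":[4,8,12,12,12,12,12,12],"dz":[0,0,0,0,0,0,0,0],"aperture":[43,43,43,40,37,34,31,28]},
  grip_n=30,
)

```text
time: 12.98
tool_pos: [548.0, -118.8, 41.3]
tcp_rot: [-180.0, 0.0, 0.0]
ft_force: [-0.5, -0.2, -0.6]
finger_gap: 29.5
grip_force: 32.3
```

Call:
hand_motion(
  increments={"rx":[0,0,0],"ry":[0,0,0],"rz":[0,0,0],"dx":[0,0,0],"dy":[0,0,0],"dz":[0,0,0],"aperture":[24,24,24]},
)

```text
time: 13.35
tool_pos: [548.0, -118.9, 41.3]
tcp_rot: [-180.0, -0.0, 0.0]
ft_force: [0.4, 0.9, 0.3]
finger_gap: 29.9
grip_force: 32.4
```

```bash
python3 - <<'E'
from h import *
s=optics.snapshot('wrist');cv2.imwrite("pics/w7.png",s["pixels"]);print(r.sense()["ft_force"])
E
```

```text
[0.37949699 1.45743451 0.62143755]
```

View pics/w7.png

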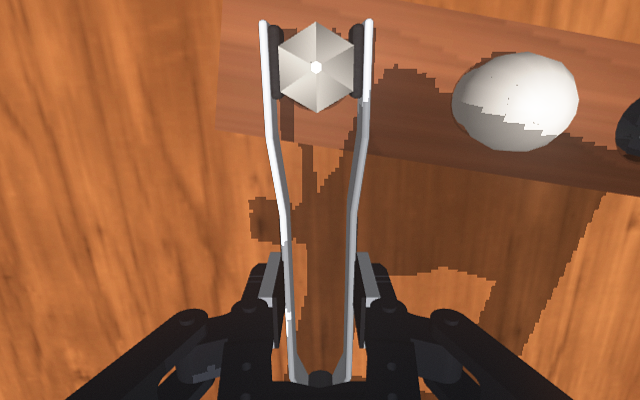

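The crystal is pinched squarely on its flats (centre (316,68), pads either side). Lift and carry.

Call:
hand_motion(
  increments={"rx":[0,0,0,0,0,0,0,0],"ry":[0,0,0,0,0,0,0,0],"rz":[0,0,0,0,0,0,0,0],"dx":[0,0,0,0,0,0,0,0],"dy":[0,0,0,0,0,0,0,0],"dz":[-5,-12,-20,-28,-33,-33,-33,-33],"aperture":[24,24,24,24,24,24,24,24]},
)

```text
time: 14.4
tool_pos: [547.6, -118.8, 73.9]
tcp_rot: [-180.0, 0.0, 0.0]
ft_force: [-0.1, 0.5, -1.2]
finger_gap: 29.6
grip_force: 32.1
```

Call:
hand_motion(
  increments={"rx":[0,0,0,0,0,0,0,0],"ry":[0,0,0,0,0,0,0,0],"rz":[0,0,0,0,0,0,0,0],"dx":[0,-1,-2,-3,-4,-5,-6,-6],"dy":[-8,-25,-48,-72,-96,-118,-135,-143],"dz":[0,0,0,0,0,0,0,0],"aperture":[24,24,24,24,24,24,24,24]},
)

```text
time: 15.4
tool_pos: [541.6, 25.5, 74.3]
tcp_rot: [-180.0, 0.0, 0.1]
ft_force: [0.1, 0.9, -1.6]
finger_gap: 29.7
grip_force: 32.1
```

Call:
hand_motion(
  increments={"rx":[0,0,0,0],"ry":[0,0,0,0],"rz":[0,0,0,0],"dx":[0,0,0,0],"dy":[0,0,0,0],"dz":[0,0,0,0],"aperture":[24,24,24,24]},
)

```text
time: 15.9
tool_pos: [541.9, 23.6, 74.3]
tcp_rot: [180.0, 0.0, -0.0]
ft_force: [0.5, 0.3, -1.7]
finger_gap: 29.8
grip_force: 32.1
```

```bash
python3 - <<'E'
from h import *
s=optics.snapshot('wrist');c=optics.snapshot('scene');t=optics.snapshot('top')
o=np.zeros((600,800,3),np.uint8);o[:400,:640]=s["pixels"]
o[400:,:400]=cv2.resize(c["pixels"][150:300,150:450],(400,200));o[400:,400:]=cv2.resize(t["pixels"][70:200,200:460],(400,200))
cv2.imwrite("pics/c8.png",o);p=r.sense()["tool_pos"]
print(p,px(s,(p[0]+86.5,p[1],85+32)),px(c,(p[0]+86.5,p[1],117)))
E
```

```text
[541.86536316  23.823375    74.29509757] (np.float64(317.0432145280733), np.float64(63.394648213155904)) (np.float64(258.2820038643077), np.float64(193.92444037402987))
```

View pics/c8.png

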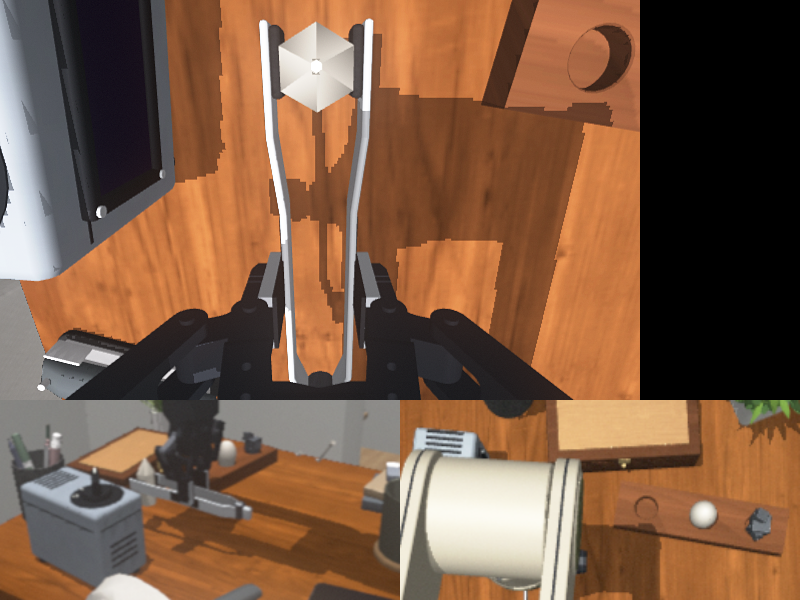

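The crystal is held upright at the same place in the tongs (316,66), beside the lamp window. Its socket is empty, and the egg and cluster have not moved. Handing in.

```bash
python3 -c "
from bench import r, optics, hand_in
print(hand_in())"
```

```text
the job is handed in; nothing more can be done
None
```

I handed the job in after about 16 s: by my images and readings, the selector is at the two-bar mark, the tongs hold the crystal upright about 8 cm in front of the lamp window's middle, and the other two stones are still in their sockets. The hand-in returned no verdict.

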